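# Find the free cabin-sole board and tip it open

### The job

One of the four flush boards in this boat's cabin-sole section is free and the other three are chocked from below. Press the dotted heel ends with the fingertips, gently, until you find the board that rocks, then push its raised front end up and over until the board stands fully open by itself, so that the bay below can be reached. Grasp nothing, do not force a board that will not give, and leave the tools and parts lying around where they are.

Things in the scene. Friction and masses are not known exactly. Their poses are not given: they have to be found in the camera images.
- sole: fixed wooden tray, 236 mm (its x) by 494 mm (its y), deck 86 mm above the bench; origin on the bench under its centre, z up, x along the boards towards the dotted heel ends (away from the robot), y to the left; turned up to 0.2 rad. Four identical flush brown boards, 180x78x12 mm, lie side by side 96 mm apart between 16 mm joists, with 24 mm rails at the ends, all level
- sole_pins (a point): middle of the line of cross pins on which the boards swivel (along the section's y): 30 mm beyond the section's centre, 80 mm above the bench, half-way through the boards; 120 mm of each board lies in front of it, a 60 mm heel behind it. Below the boards the bays are open down to 6 mm above the bench, clear under the heel of the free board
- sole_deck (a point): centre of the section at deck height, axes as the section's. Three boards have a chock under the heel and give only about 2 mm (under 0.1 rad); the free one tips under 3 to 6 N on its dot and, its pivot being stiff, stays at any angle where it is left; about 2 N at its front end swings it on. Which one is free changes and cannot be seen. Fixed 63 mm wide margin planks lie left and right of the boards
- board_1 (a joint): tilt of board 1 (the leftmost board as the robot sees it (+y end)) about its cross pin, rad: 0 shut and flush, growing as the heel goes down and the front end rises; about 1.57 upright, 1.75 fully open against its stop, leaning a little away from the robot
- board_1_press (a point): centre of the round black rubber dot with a brass rim (22 mm across) on top of the heel of board 1, 40 mm behind the pin and 20 mm from the heel's end; axes as the section's while shut; moves with the board
- board_1_edge (a point): middle of the lower front edge of board 1, the end nearest the robot, 120 mm in front of the pin and 6 mm below its axis; moves with the board; its frame is the board's (x towards the heel, z out of the top face)
- board_2 (a joint): tilt of board 2 (second from the left) about its cross pin, rad: 0 shut and flush, growing as the heel goes down and the front end rises; about 1.57 upright, 1.75 fully open against its stop, leaning a little away from the robot
- board_2_press (a point): centre of the round black rubber dot with a brass rim (22 mm across) on top of the heel of board 2, 40 mm behind the pin and 20 mm from the heel's end; axes as the section's while shut; moves with the board
- board_2_edge (a point): middle of the lower front edge of board 2, the end nearest the robot, 120 mm in front of the pin and 6 mm below its axis; moves with the board; its frame is the board's (x towards the heel, z out of the top face)
- board_3 (a joint): tilt of board 3 (third from the left) about its cross pin, rad: 0 shut and flush, growing as the heel goes down and the front end rises; about 1.57 upright, 1.75 fully open against its stop, leaning a little away from the robot
- board_3_press (a point): centre of the round black rubber dot with a brass rim (22 mm across) on top of the heel of board 3, 40 mm behind the pin and 20 mm from the heel's end; axes as the section's while shut; moves with the board
- board_3_edge (a point): middle of the lower front edge of board 3, the end nearest the robot, 120 mm in front of the pin and 6 mm below its axis; moves with the board; its frame is the board's (x towards the heel, z out of the top face)
- board_4 (a joint): tilt of board 4 (the rightmost (-y end)) about its cross pin, rad: 0 shut and flush, growing as the heel goes down and the front end rises; about 1.57 upright, 1.75 fully open against its stop, leaning a little away from the robot
- board_4_press (a point): centre of the round black rubber dot with a brass rim (22 mm across) on top of the heel of board 4, 40 mm behind the pin and 20 mm from the heel's end; axes as the section's while shut; moves with the board
- board_4_edge (a point): middle of the lower front edge of board 4, the end nearest the robot, 120 mm in front of the pin and 6 mm below its axis; moves with the board; its frame is the board's (x towards the heel, z out of the top face)
- marker: white felt marker with a red cap, 17x135x16 mm, lying along the left margin plank of the sole section (top at 86 mm, so the marker reaches 102 mm); loose, to be left alone; origin in the middle of its underside
- hex_key: bare steel hex key, 36x114x9 mm, lying on the right margin plank; loose, to be left alone; origin in the middle of its underside
- threadlock: small red bottle with a white nozzle, 30x29x92 mm, standing on the bench to the left of the sole section; loose, to be left alone; origin in the middle of its underside
- tape_roll: roll of black tape, 62x60x19 mm, flat on the bench to the left; loose, to be left alone; origin in the middle of its underside
- seal_ring: black rubber seal ring, 68 mm across, 8 mm high, flat on the bench to the right; loose, to be left alone; origin in the middle of its underside
- torch: black hand torch, 33x119x33 mm, lying on the bench to the right; loose, to be left alone; origin in the middle of its underside

How it is judged:
By the outcome, as a careful person would: the job done as asked, in the order asked, and still so for the second after the job is handed in, with the robot touching nothing.
It also fails if it takes over 58 s, if anything falls off the work surface, if the arm or the gripper's body presses on something with over 40 N, if the wrist force passes 120 N, or if a joint passes its speed limit or range.

### The arm

A 6-joint arm with a two-finger parallel gripper is mounted at the origin on a cart in front of the work surface, level with it; the furniture and walls round the work are solid. World frame = base frame: x ahead of the robot, y to its left, z up, the work surface at z = 0. Lengths are in m, angles in rad, forces in N, time in s.
With the tool pointing down it reaches from about 0.425 to 0.95 m from the base axis. Payload 3.5 kg.
Tool frame: the origin (TCP) lies at the very end of the fingers, on their centre line; the grasp point (between the pads) lies ctrl.grip_point_offset behind it (ctrl.grip_point_offset is the distance from the TCP to the grasp point, in m); z points along the fingers, y is the direction in which the jaws open and shut (so a half turn about z gives the same grasp; the last joint's range is limited). The gripper opens to 85 mm and grips with 20 to 120 N. Pads are 22 mm wide; open, the fingers measure 114 mm over their backs; the gripper's body (76 mm by 85 mm) begins 54 mm behind the grasp point. The pads swing forward as they close: fully open they stand 13 mm farther back than shut.
Start: joints at [-1.493, 0.286, 1.577, -0, 1.279, -0.15], TCP at [0.152, -0.658, 0.231] pointing down, gripper open.
Joint ranges: [-2.77, 2.77], [-0.9, 2.22], [0.21, 2.48], [-1.53, 4.67], [0.24, 2.81], [-2.84, 2.84]. Speed limits (rad/s): [2.79, 2.79, 3.14, 3.14, 3.14, 3.14].

### API

Orientations are given as a unit quaternion [x, y, z, w].
In Python, from plant import ctrl gives the robot as it stands.
- The arm moves only by the tool servo_tool, never from a script. Its argument "increments" is a list of rows, each a list of 5 numbers: the opening, from 0 (shut) to 1 (fully open), then the shift along the world's x, y, z in units of 40 mm (1.0 is 40 mm), then the turn about the world's z in units of 5 degrees (1.0 is 5 degrees). A call has exactly 10 rows; each row is the pose to reach, as a shift and turn from the pose measured when the call began; what a row does not reach only later rows make up. A row lasts 1/12 s, in which the tool goes at most 41.7 mm and 7.16 degrees, less where a joint would pass 70% of its speed; a pose out of reach is approached as far as the arm can. A call with a gripper value outside its range is refused whole. The fingers move at their own pace and stop on an object; "grip_force" is the grip in N (left out, the last holds). Time passes only in rows, so rows that repeat a pose let the fingers close, or fill a call up. It gives the time, the measured TCP pose, the force and the opening at its end, in the units of the state.
- ctrl.get_state(): the state, without advancing time (a new reading comes with each control period).
- ctrl.read_camera(name): name is "side" or "top" or "wrist"; returns a dict with "frame" (400x640x3 uint8, red, green, blue), "K" (3x3 intrinsics, pixels), "extrinsics" (4x4, takes a point from camera to world coordinates). Camera axes: x right, y down, z forward; pixel columns grow to the right and rows downward; lengths in m; the calibration is good to about 2 mm. A picture is of the moment at which its call begins. There is no depth.
- ctrl.sign_off(): hands the job in, once; it reports no verdict.
Trained networks look in a picture, given as the dict that the camera call returned (one of the last four; its "shot" number tells which), for a name from the list of things; names that differ only in an ending like _2 or _b are one class to them, and where a whole thing is asked for, a point or a joint stands for the part that bears it (a point fixed in the world has none). Each returns a list of dicts, best first, with "conf" (0 to 1); they miss things now and then, are a little off and sometimes report something else, mostly with a low value. They report only what shows in the picture. A call takes as long as a camera call.
- ctrl.masks_of(picture, query): "region" (400x640 bool, what is visible of it) and "extent" ([left, top, right, bottom] in pixels, round what is visible of it).
- ctrl.landmark_of(picture, query): "centre" ([row, column] in pixels: a listed point, or the origin of a listed thing).
The state is a dict: "time": time; "qpos": joint angles; "dq": joint speeds; "joint_efforts": joint torques, N m; "eef_pos": TCP position; "tcp_rot": TCP orientation; "contact_force": force on the tool from outside, world axes, zero at the start; "wrist_torque": the same for the moment, N m; "opening": opening from 0.0 (shut) to 1.0 (fully open).
Only numpy, scipy, OpenCV 4.12 (cv2) and the standard library are available. Lean on these libraries where they do the work, as an engineer would, in place of code of your own. Each camera call takes 0.05 s, during which the arm holds its last target. There are 200 camera calls.

## Working session

There is one attempt and no reset: what is moved stays moved. The work goes in short steps, Python scripts to look and compute and a tool call to move; the robot and the scene stay as the last step left them, time stands still between calls to the robot, and variables do not carry over. Pictures are saved under pics/ and viewed, about 8 in all and at most 12, crops included, and the job is handed in when it is done.

Besides the shell and the picture viewer there is one more tool, called after "Request:" by a JSON object that holds its "op" and its "data", one argument or row to a line. servo_tool: Moves the arm, as the interface text tells. Its arguments: {"type":"object","properties":{"increments":{"type":"array"},"grip_force":{"type":"number"}},"required":["increments"]}

```bash
mkdir -p pics; cat > h.py <<'E'
import numpy as np, cv2
from plant import ctrl
def ray(p,rc):
    d=np.linalg.inv(p["K"])@[rc[1],rc[0],1]; E=np.array(p["extrinsics"]); return E[:3,3],E[:3,:3]@d
def atz(p,rc,z):
    o,d=ray(p,rc); return o+d*(z-o[2])/d[2]
def save(p,n): cv2.imwrite(f"pics/{n}.png",p["frame"][:,:,::-1])
def st():
    s=ctrl.get_state(); print(round(s["time"],2),np.round(s["eef_pos"],4),np.round(s["tcp_rot"],3),np.round(s["contact_force"],2),s["opening"],np.round(s["qpos"],3))
E
python3 - <<'E'
from h import *
st(); print(ctrl.grip_point_offset)
for n in("top","side"):
    p=ctrl.read_camera(n); save(p,n+"0"); print(n,np.round(np.array(p["extrinsics"]),3).tolist())
    for q in("board_1_press","sole_deck","sole_pins","board_1_edge"):
        for r in ctrl.landmark_of(p,q):
            z={"sole_pins":.08,"board_1_edge":.074}.get(q,.086)
            print(q,np.round(r["centre"],1),round(r["conf"],2),np.round(atz(p,r["centre"],z),4))
E
```

```text
0.0 [ 0.1524 -0.6569  0.2299] [ 0.994  0.114  0.    -0.001] [-0.58 -0.44  0.64] 1.0024278844666594 [-1.493  0.287  1.578  0.     1.279 -0.15 ]
0.0187
top [[-0.002, -0.993, 0.122, 0.317], [-1.0, 0.003, 0.007, -0.025], [-0.008, -0.122, -0.992, 1.364], [0.0, 0.0, 0.0, 1.0]]
board_1_press [169.8 254.1] 0.91 [0.5756 0.192  0.086 ]
board_1_press [216.6 261.1] 0.39 [0.4134 0.1654 0.086 ]
sole_deck [179.6 302.8] 0.68 [0.5406 0.0236 0.086 ]
sole_pins [176.6 298.1] 0.69 [0.5522 0.0401 0.08  ]
board_1_edge [216.6 264.3] 0.9 [0.4143 0.1562 0.074 ]
board_1_edge [183.7 302.2] 0.65 [0.5283 0.0261 0.074 ]
side [[-0.968, -0.113, 0.225, 0.184], [-0.251, 0.514, -0.82, 1.156], [-0.023, -0.85, -0.526, 0.83], [0.0, 0.0, 0.0, 1.0]]
board_1_press [223.6 278.2] 0.75 [0.5879 0.1695 0.086 ]
board_1_press [179.  296.6] 0.42 [ 0.6153 -0.1081  0.086 ]
sole_deck [203.8 308.4] 0.95 [0.5286 0.0419 0.086 ]
sole_pins [202.2 302.6] 0.93 [0.5528 0.0277 0.08  ]
board_1_edge [232.2 330.2] 0.64 [0.4274 0.1615 0.074 ]
```

View pics/top0.png

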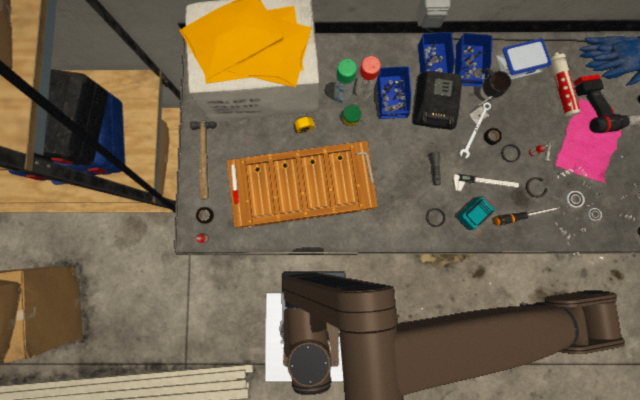

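View pics/side0.png

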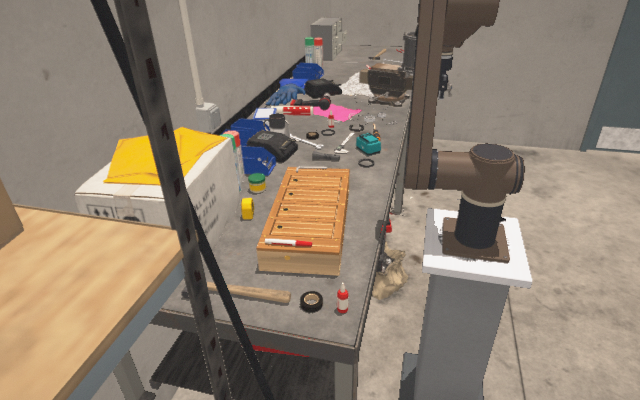

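The top view shows the section around px (302,183), with dots near (257,169), (285,164), (313,160), (340,156). It is turned slightly, with its right end farther from the robot. The marker lies on the left plank and the hex key on the right. Next I'll refine the dots.

```bash
python3 - <<'E'
from h import *
for n,seeds in(("top",[(169,257),(164,285),(160,313),(156,340)]),):
    p=ctrl.read_camera(n); g=cv2.cvtColor(p["frame"],cv2.COLOR_RGB2GRAY).astype(float)
    W=[]
    for r,c in seeds:
        w=g[r-5:r+6,c-5:c+6]; k=np.clip(70-w,0,None); yy,xx=np.mgrid[r-5:r+6,c-5:c+6]
        rc=((k*yy).sum()/k.sum(),(k*xx).sum()/k.sum()); P=atz(p,rc,.086); W.append(P); print(np.round(rc,1),np.round(P,4))
    W=np.array(W); v=W[0]-W[3]; print(np.hypot(*v[:2])/3, "yaw",np.arctan2(-v[0],v[1]))
    m=ctrl.masks_of(p,"sole")[0]; c=cv2.findContours(m["region"].astype(np.uint8),0,2)[0]; c=max(c,key=cv2.contourArea); R=cv2.minAreaRect(c); B=cv2.boxPoints(R)
    for b in B: print(np.round(atz(p,(b[1],b[0]),.086),4))
    x=p["frame"][135:235,220:390]; cv2.imwrite("pics/crop.png",cv2.resize(x[:,:,::-1],None,fx=4.5,fy=4.5,interpolation=cv2.INTER_CUBIC))
E
```

```text
[169.1 257. ] [0.5781 0.1819 0.086 ]
[165.  284.6] [0.5919 0.0868 0.086 ]
[161.3 312.1] [ 0.6046 -0.0085  0.086 ]
[157.5 339.5] [ 0.6177 -0.1034  0.086 ]
0.09601806076170137 yaw 0.13779620859948039
[0.6135 0.2967 0.086 ]
[ 0.6835 -0.2054  0.086 ]
[ 0.4392 -0.2338  0.086 ]
[0.3717 0.2569 0.086 ]
```

View pics/crop.png

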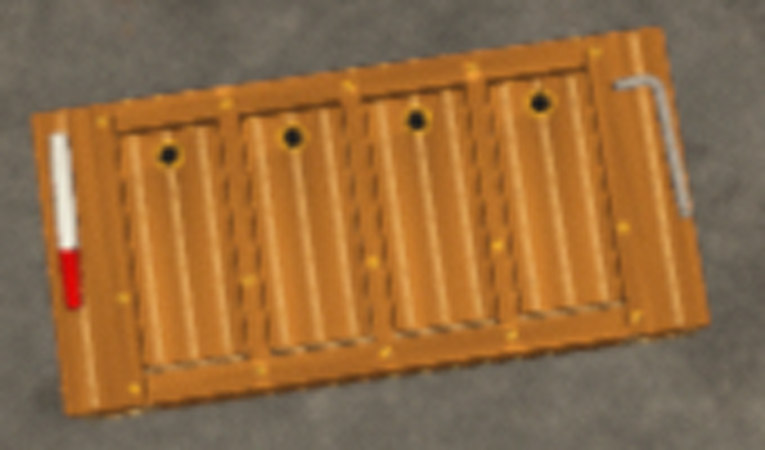

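The dots sit 96 mm apart and the yaw is about 0.138 rad. I'll close the gripper and go above board 4's dot first, since it's nearest.

Request:
{"op": "servo_tool", "data": {
  "increments": [
    [0, 0.6, 0.7, 0, 0],
    [0, 1.2, 1.4, 0, 0],
    [0, 1.8, 2.2, 0, -0.5],
    [0, 2.5, 3, 0, -1],
    [0, 3.2, 3.8, 0, -1],
    [0, 3.9, 4.6, 0, -1],
    [0, 4.5, 5.4, 0, -1],
    [0, 5.1, 6.1, 0, -1],
    [0, 5.8, 6.9, 0, -1],
    [0, 6.5, 7.7, 0, -1]
  ],
  "grip_force": 40
}}

```text
time: 1.43
eef_pos: [0.4123, -0.3492, 0.2318]
tcp_rot: [0.998, 0.07, 0.0, 0.0]
contact_force: [-0.0, -0.7, 0.6]
opening: 0.0
```

```bash
python3 - <<'E'
from h import *
st(); s=ctrl.get_state()
print((np.array([.6177,-.1034,.11])-s["eef_pos"])/.04)
E
```

```text
1.43 [ 0.4123 -0.3492  0.2318] [0.998 0.07  0.    0.   ] [-0.04 -0.68  0.57] 0.0002936611093164463 [-0.891 -0.012  1.908 -0.     1.245  0.54 ]
[ 5.13554912  6.14624768 -3.04501335]
```

Request:
{"op": "servo_tool", "data": {
  "increments": [
    [0, 0.6, 0.7, 0, 0],
    [0, 1.2, 1.5, -0.2, 0],
    [0, 1.8, 2.2, -0.5, 0],
    [0, 2.5, 3, -0.8, 0],
    [0, 3.2, 3.8, -1.2, 0],
    [0, 3.8, 4.6, -1.6, 0],
    [0, 4.5, 5.4, -2, 0],
    [0, 5.14, 6.15, -2.5, 0],
    [0, 5.14, 6.15, -2.8, 0],
    [0, 5.14, 6.15, -2.8, 0]
  ]
}}

```text
time: 2.27
eef_pos: [0.6169, -0.0996, 0.1154]
tcp_rot: [0.997, 0.072, -0.003, -0.001]
contact_force: [-0.5, -0.5, -0.7]
opening: -0.001
```

```bash
python3 - <<'E'
from h import *
st(); s=ctrl.get_state()
print((np.array([.6177,-.1034,.086])-s["eef_pos"])/.04)
E
```

```text
2.27 [ 0.6169 -0.0996  0.1154] [ 0.997  0.072 -0.003 -0.001] [-0.52 -0.52 -0.72] -0.0008551055920864534 [-0.322  0.297  1.787 -0.     1.063  1.104]
[ 0.01902511 -0.09522138 -0.73411865]
```

Request:
{"op": "servo_tool", "data": {
  "increments": [
    [0, 0, -0.1, -0.2, 0],
    [0, 0, -0.1, -0.4, 0],
    [0, 0, -0.1, -0.55, 0],
    [0, 0, -0.1, -0.65, 0],
    [0, 0, -0.1, -0.7, 0],
    [0, 0, -0.1, -0.74, 0],
    [0, 0, -0.1, -0.76, 0],
    [0, 0, -0.1, -0.78, 0],
    [0, 0, -0.1, -0.8, 0],
    [0, 0, -0.1, -0.8, 0]
  ]
}}

```text
time: 3.1
eef_pos: [0.6172, -0.1043, 0.0846]
tcp_rot: [0.997, 0.072, -0.003, -0.001]
contact_force: [-2.8, -1.3, 5.3]
opening: 0.001
```

Request:
{"op": "servo_tool", "data": {
  "increments": [
    [0, 0, 0, -0.02, 0],
    [0, 0, 0, -0.03, 0],
    [0, 0, 0, -0.04, 0],
    [0, 0, 0, -0.05, 0],
    [0, 0, 0, -0.06, 0],
    [0, 0, 0, -0.07, 0],
    [0, 0, 0, -0.07, 0],
    [0, 0, 0, -0.07, 0],
    [0, 0, 0, -0.07, 0],
    [0, 0, 0, -0.07, 0]
  ]
}}

```text
time: 3.93
eef_pos: [0.6175, -0.1044, 0.0845]
tcp_rot: [0.997, 0.072, -0.003, -0.0]
contact_force: [-6.1, 0.1, 11.5]
opening: 0.002
```

Board 4 holds at 11 N with under 2 mm of give, so it's chocked. On to board 3.

Request:
{"op": "servo_tool", "data": {
  "increments": [
    [0, 0, 0, 0.5, 0],
    [0, -0.1, 0.6, 0.6, 0],
    [0, -0.2, 1.4, 0.6, 0],
    [0, -0.32, 2.2, 0.5, 0],
    [0, -0.32, 2.4, 0.3, 0],
    [0, -0.32, 2.4, 0.15, 0],
    [0, -0.32, 2.4, 0.08, 0],
    [0, -0.32, 2.4, 0.04, 0],
    [0, -0.32, 2.4, 0, 0],
    [0, -0.32, 2.4, -0.03, 0]
  ]
}}

```text
time: 4.77
eef_pos: [0.6051, -0.0091, 0.0845]
tcp_rot: [0.997, 0.072, -0.003, -0.001]
contact_force: [-4.0, 2.7, 11.0]
opening: 0.002
```

Request:
{"op": "servo_tool", "data": {
  "increments": [
    [0, 0, 0, -0.02, 0],
    [0, 0, 0, -0.03, 0],
    [0, 0, 0, -0.04, 0],
    [0, 0, 0, -0.05, 0],
    [0, 0, 0, -0.06, 0],
    [0, 0, 0, -0.06, 0],
    [0, 0, 0, -0.06, 0],
    [0, 0, 0, -0.06, 0],
    [0, 0, 0, -0.06, 0],
    [0, 0, 0, -0.06, 0]
  ]
}}

```text
time: 5.6
eef_pos: [0.6059, -0.0101, 0.0845]
tcp_rot: [0.997, 0.071, -0.002, -0.0]
contact_force: [-5.1, 1.1, 10.3]
opening: -0.001
```

Board 3 is also chocked. Next is board 2.

Request:
{"op": "servo_tool", "data": {
  "increments": [
    [0, 0, 0, 0.5, 0],
    [0, -0.1, 0.6, 0.6, 0],
    [0, -0.2, 1.4, 0.6, 0],
    [0, -0.34, 2.2, 0.5, 0],
    [0, -0.34, 2.42, 0.3, 0],
    [0, -0.34, 2.42, 0.15, 0],
    [0, -0.34, 2.42, 0.08, 0],
    [0, -0.34, 2.42, 0.04, 0],
    [0, -0.34, 2.42, 0, 0],
    [0, -0.34, 2.42, -0.03, 0]
  ]
}}

```text
time: 6.43
eef_pos: [0.5925, 0.0856, 0.0845]
tcp_rot: [0.998, 0.07, -0.003, -0.001]
contact_force: [-6.1, 1.4, 11.8]
opening: 0.004
```

Request:
{"op": "servo_tool", "data": {
  "increments": [
    [0, 0, 0, -0.02, 0],
    [0, 0, 0, -0.03, 0],
    [0, 0, 0, -0.04, 0],
    [0, 0, 0, -0.05, 0],
    [0, 0, 0, -0.06, 0],
    [0, 0, 0, -0.06, 0],
    [0, 0, 0, -0.06, 0],
    [0, 0, 0, -0.06, 0],
    [0, 0, 0, -0.06, 0],
    [0, 0, 0, -0.06, 0]
  ]
}}

```text
time: 7.27
eef_pos: [0.5934, 0.0844, 0.0845]
tcp_rot: [0.998, 0.07, -0.003, -0.0]
contact_force: [-4.1, 0.5, 10.3]
opening: 0.0
```

Request:
{"op": "servo_tool", "data": {
  "increments": [
    [0, 0, 0, 0.5, 0],
    [0, -0.1, 0.6, 0.6, 0],
    [0, -0.2, 1.4, 0.6, 0],
    [0, -0.37, 2.2, 0.5, 0],
    [0, -0.37, 2.42, 0.3, 0],
    [0, -0.37, 2.42, 0.15, 0],
    [0, -0.37, 2.42, 0.08, 0],
    [0, -0.37, 2.42, 0.04, 0],
    [0, -0.37, 2.42, 0, 0],
    [0, -0.37, 2.42, -0.03, 0]
  ]
}}

```text
time: 8.1
eef_pos: [0.5789, 0.1802, 0.0835]
tcp_rot: [0.998, 0.069, -0.003, -0.0]
contact_force: [-1.8, -0.3, 4.1]
opening: -0.002
```

Request:
{"op": "servo_tool", "data": {
  "increments": [
    [0, 0, 0, -0.02, 0],
    [0, 0, 0, -0.03, 0],
    [0, 0, 0, -0.04, 0],
    [0, 0, 0, -0.05, 0],
    [0, 0, 0, -0.06, 0],
    [0, 0, 0, -0.06, 0],
    [0, 0, 0, -0.06, 0],
    [0, 0, 0, -0.06, 0],
    [0, 0, 0, -0.06, 0],
    [0, 0, 0, -0.06, 0]
  ]
}}

```text
time: 8.93
eef_pos: [0.5794, 0.1797, 0.0814]
tcp_rot: [0.998, 0.069, -0.002, 0.0]
contact_force: [1.0, -2.4, 3.9]
opening: -0.002
```

Board 1 gives at about 4 N, so it's the free one. I'll press on.

Request:
{"op": "servo_tool", "data": {
  "increments": [
    [0, 0, 0, -0.06, 0],
    [0, 0, 0, -0.12, 0],
    [0, 0, 0, -0.18, 0],
    [0, 0, 0, -0.24, 0],
    [0, 0, 0, -0.3, 0],
    [0, 0, 0, -0.36, 0],
    [0, 0, 0, -0.42, 0],
    [0, 0, 0, -0.48, 0],
    [0, 0, 0, -0.54, 0],
    [0, 0, 0, -0.54, 0]
  ]
}}

```text
time: 9.77
eef_pos: [0.5793, 0.18, 0.0591]
tcp_rot: [0.998, 0.069, -0.002, 0.0]
contact_force: [1.1, 0.5, 1.1]
opening: -0.0
```

```bash
python3 - <<'E'
from h import *
st(); p=ctrl.read_camera("side"); 
for r in ctrl.landmark_of(p,"board_1_edge"): print(r)
x=p["frame"][120:320,200:420]; cv2.imwrite("pics/s1.png",cv2.resize(x[:,:,::-1],None,fx=3,fy=3))
E
```

```text
9.77 [0.5793 0.18   0.0591] [ 0.998  0.069 -0.002  0.   ] [1.14 0.5  1.12] -0.00034810942754684204 [0.134 0.336 1.857 0.    0.954 1.566]
{'centre': [208.5, 324.8], 'conf': 0.63}
```

View pics/s1.png

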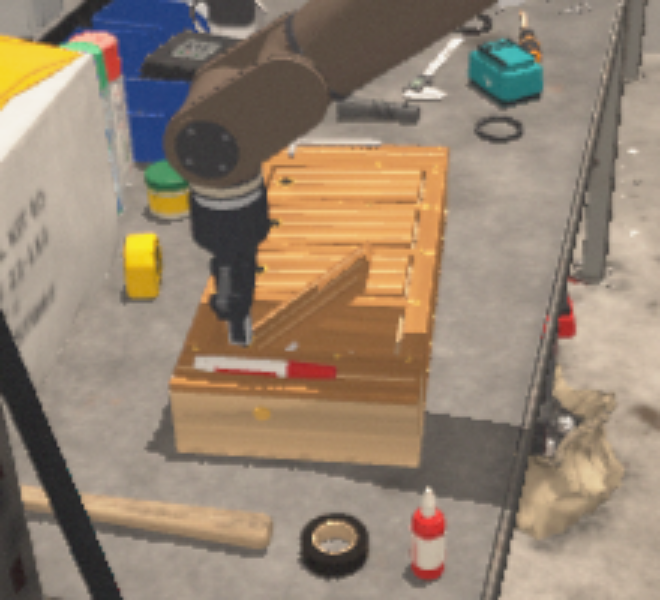

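Board 1 stands tilted roughly 0.6–0.7 rad, with its front edge near side px (323,203). The other three boards are flush, and the marker and the rest look undisturbed. Now I'll work out the arc.

```bash
cat >> h.py <<'E'
yaw=.138; u=np.array([np.cos(yaw),np.sin(yaw),0]); pin=np.array([.578,.1819,.08])-.04*u
def pt(th,a=-.12,h=-.006): return pin+u*(a*np.cos(th)+h*np.sin(th))+np.array([0,0,-a*np.sin(th)+h*np.cos(th)])
def proj(p,P):
    c=np.linalg.inv(p["extrinsics"])@np.append(P,1); q=p["K"]@c[:3]; return q[1]/q[2],q[0]/q[2]
E
python3 - <<'E'
from h import *
p=ctrl.read_camera("side")
for t in(.5,.6,.7,.8): print(t,np.round(proj(p,pt(t)),1),np.round(pt(t),3))
print("pin",pin)
# finger centre targets: front face 11mm ahead, tip 12mm below edge (tip corner contact past upright)
for t in np.arange(.5,1.86,.15):
    e=pt(t)
    if t<=1.57: c=e-u*.011-[0,0,.012]
    else: c=pt(t,-.105)-u*.011
    print(round(t,2),np.round(c,4))
E
```

```text
0.5 [215.9 328.7] [0.431 0.162 0.132]
0.6 [212.8 326.7] [0.437 0.162 0.143]
0.7 [209.9 324.3] [0.444 0.163 0.153]
0.8 [207.1 321.6] [0.451 0.164 0.162]
pin [0.53838028 0.1763975  0.08      ]
0.5 [0.4203 0.16   0.1203]
0.65 [0.4293 0.1612 0.1358]
0.8 [0.4404 0.1628 0.1499]
0.95 [0.4535 0.1646 0.1621]
1.1 [0.4683 0.1667 0.1722]
1.25 [0.4844 0.1689 0.18  ]
1.4 [0.5014 0.1713 0.1852]
1.55 [0.5191 0.1737 0.1878]
1.7 [0.535  0.1759 0.1849]
1.85 [0.5504 0.1781 0.1826]
```

Request:
{"op": "servo_tool", "data": {
  "increments": [
    [0, 0.02, 0, 0.4, 0],
    [0, 0.05, 0, 1.2, 0],
    [0, 0.05, 0, 2.1, 0],
    [0, 0.05, 0, 3, 0],
    [0, 0, 0, 4, 0],
    [0, -0.6, -0.1, 4.7, 0],
    [0, -1.5, -0.2, 4.8, 0],
    [0, -2.4, -0.3, 4.8, 0],
    [0, -3.3, -0.45, 4.8, 0],
    [0, -4.2, -0.55, 4.8, 0]
  ]
}}

```text
time: 10.75
eef_pos: [0.409, 0.1574, 0.2503]
tcp_rot: [0.998, 0.069, -0.004, 0.0]
contact_force: [0.2, 0.5, 0.1]
opening: 0.002
```

```bash
python3 - <<'E'
from h import *
st(); s=ctrl.get_state()
print((np.array([.412,.159,.142])-s["eef_pos"])/.04)
p=ctrl.read_camera("side"); r=ctrl.landmark_of(p,"board_1_edge"); print([(x["centre"],x["conf"]) for x in r])
E
```

```text
10.75 [0.409  0.1574 0.2503] [ 0.998  0.069 -0.004  0.   ] [0.25 0.48 0.12] 0.0016803355065598197 [ 0.135 -0.273  2.105 -0.     1.318  1.568]
[ 0.07405522  0.04070919 -2.70647451]
[([209.2, 323.4], 0.77), ([241.9, 287.2], 0.56)]
```

Request:
{"op": "servo_tool", "data": {
  "increments": [
    [0, 0, 0, -0.6, 0],
    [0, 0, 0, -1.3, 0],
    [0, 0, 0, -2, 0],
    [0, 0, 0, -2.5, 0],
    [0, 0, 0, -2.7, 0],
    [0, 0, 0, -2.7, 0],
    [0, 0.2, 0.03, -2.7, 0],
    [0, 0.4, 0.05, -2.7, 0],
    [0, 0.5, 0.08, -2.7, 0],
    [0, 0.6, 0.1, -2.7, 0]
  ]
}}

```text
time: 11.68
eef_pos: [0.4318, 0.1618, 0.1424]
tcp_rot: [0.998, 0.07, -0.004, 0.0]
contact_force: [0.2, -0.5, 0.1]
opening: -0.002
```

Request:
{"op": "servo_tool", "data": {
  "increments": [
    [0, 0.1, 0.01, 0.08, 0],
    [0, 0.22, 0.03, 0.19, 0],
    [0, 0.4, 0.05, 0.35, 0],
    [0, 0.54, 0.07, 0.49, 0],
    [0, 0.72, 0.1, 0.62, 0],
    [0, 0.91, 0.12, 0.75, 0],
    [0, 1.1, 0.15, 0.85, 0],
    [0, 1.3, 0.18, 0.94, 0],
    [0, 1.5, 0.21, 1, 0],
    [0, 1.5, 0.21, 1, 0]
  ]
}}

```text
time: 12.52
eef_pos: [0.494, 0.1703, 0.1832]
tcp_rot: [0.998, 0.069, -0.002, 0.0]
contact_force: [0.5, 0.1, 0.3]
opening: -0.0
```

```bash
python3 - <<'E'
from h import *
st(); p=ctrl.read_camera("side"); 
for r in ctrl.landmark_of(p,"board_1_edge"): print(r)
for t in (1.1,1.2,1.3,1.4): print(t,np.round(proj(p,pt(t)),1))
x=p["frame"][120:320,200:420]; cv2.imwrite("pics/s2.png",cv2.resize(x[:,:,::-1],None,fx=3,fy=3))
E
```

```text
12.52 [0.494  0.1703 0.1832] [ 0.998  0.069 -0.002  0.   ] [0.54 0.11 0.34] -0.0004398161340227786 [ 0.138 -0.003  1.991 -0.     1.158  1.57 ]
{'centre': [198.5, 303.1], 'conf': 0.5}
{'centre': [159.2, 325.5], 'conf': 0.26}
1.1 [200.1 311.7]
1.2 [198.4 307.9]
1.3 [196.9 304. ]
1.4 [195.8 300. ]
```

View pics/s2.png

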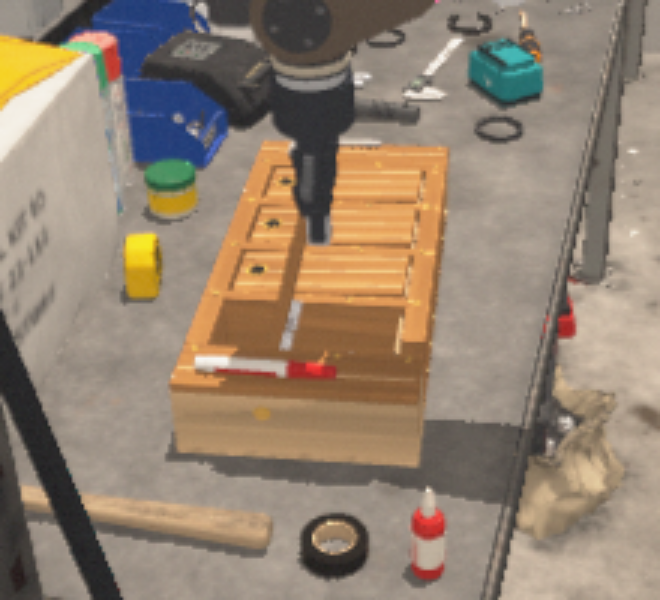

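The board is at about 1.35 rad and follows the finger. Next I'll take it over to the stop.

Request:
{"op": "servo_tool", "data": {
  "increments": [
    [0, 0.15, 0.02, 0.03, 0],
    [0, 0.3, 0.04, 0.06, 0],
    [0, 0.45, 0.06, 0.08, 0],
    [0, 0.6, 0.08, 0.1, 0],
    [0, 0.75, 0.1, 0.08, 0],
    [0, 0.9, 0.12, 0.06, 0],
    [0, 1.03, 0.14, 0.05, 0],
    [0, 1.12, 0.15, 0.03, 0],
    [0, 1.18, 0.16, 0.02, 0],
    [0, 1.18, 0.16, 0.02, 0]
  ]
}}

```text
time: 13.45
eef_pos: [0.54, 0.1766, 0.1827]
tcp_rot: [0.998, 0.069, -0.003, 0.0]
contact_force: [0.1, -0.0, -0.1]
opening: -0.005
```

Request:
{"op": "servo_tool", "data": {
  "increments": [
    [0, 0.04, 0, 0, 0],
    [0, 0.06, 0.01, 0, 0],
    [0, 0.08, 0.01, 0, 0],
    [0, 0.1, 0.01, 0, 0],
    [0, 0.12, 0.02, 0, 0],
    [0, 0.14, 0.02, 0, 0],
    [0, 0.14, 0.02, 0, 0],
    [0, 0.14, 0.02, 0, 0],
    [0, 0.14, 0.02, 0, 0],
    [0, 0.14, 0.02, 0, 0]
  ]
}}

```text
time: 14.28
eef_pos: [0.5415, 0.1768, 0.1824]
tcp_rot: [0.998, 0.07, -0.009, 0.001]
contact_force: [-12.9, -2.2, 7.2]
opening: -0.001
```

It's against the stop: the force rose to 13 N with no further motion. I'll back off, retreat upwards and check.

Request:
{"op": "servo_tool", "data": {
  "increments": [
    [0, -0.3, -0.04, 0, 0],
    [0, -0.8, -0.1, 0, 0],
    [0, -1.4, -0.2, 0, 0],
    [0, -2, -0.3, 0.4, 0],
    [0, -2.4, -0.6, 1.2, 0],
    [0, -2.4, -1.4, 2, 0],
    [0, -2.4, -2.3, 2.4, 0],
    [0, -2.4, -3.2, 2.4, 0],
    [0, -2.2, -4.2, 2.4, 0],
    [0, -2, -5, 2.4, 0]
  ]
}}

```text
time: 15.12
eef_pos: [0.4617, -0.0255, 0.2797]
tcp_rot: [0.998, 0.07, -0.007, 0.002]
contact_force: [0.7, 0.2, -1.2]
opening: -0.0
```

```bash
python3 - <<'E'
from h import *
st()
p=ctrl.read_camera("side")
for q in("board_1_edge","board_1_press"): print(q,[(np.round(r["centre"],1),round(r["conf"],2)) for r in ctrl.landmark_of(p,q)])
for t in (1.5,1.6,1.7,1.75,1.8): print(t,np.round(proj(p,pt(t)),1))
t=ctrl.read_camera("top")
x=np.hstack([cv2.resize(p["frame"][140:320,210:390],None,fx=2.2,fy=2.2),cv2.resize(t["frame"][110:290,210:390],None,fx=2.2,fy=2.2)]); cv2.imwrite("pics/s3.png",x[:,:,::-1])
E
```

```text
15.12 [ 0.4617 -0.0255  0.2797] [ 0.998  0.07  -0.007  0.002] [ 0.7   0.19 -1.2 ] -0.00012952677383656983 [-0.27  -0.227  2.014 -0.009  1.367  1.163]
board_1_edge []
board_1_press [(array([236.8, 293.6]), 0.83)]
1.5 [195.  295.8]
1.6 [194.6 291.7]
1.7 [194.5 287.6]
1.75 [194.6 285.5]
1.8 [194.8 283.5]
```

View pics/s3.png

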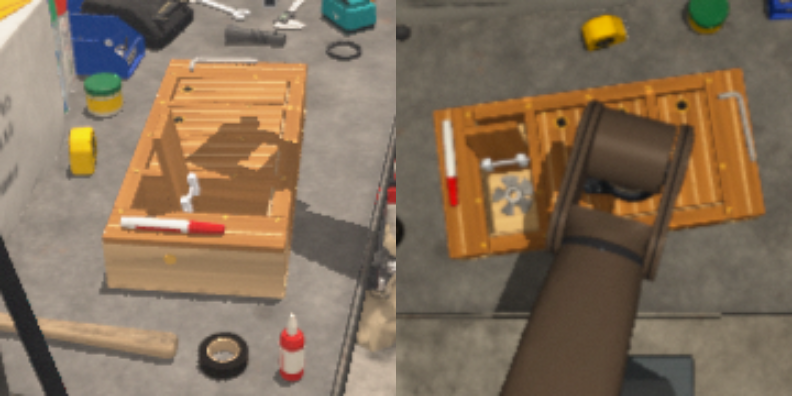

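The board stands leaning slightly away from the robot. Its top is near side px (285,192), which matches the 1.75 rad prediction of (285.5,194.6), and the bay is open. The marker and hex key haven't moved, and the arm is clear.

```bash
python3 -c "
from h import *
print(ctrl.sign_off()); st()"
```

```text
the job is handed in; nothing more can be done
None
the job is handed in; nothing more can be done
```

Board 1, the leftmost, was the free one. It now stands fully open, and I handed the job in at about 15 s of the 58 s allowed.

- **Finding it:** I pressed the dots with the closed fingertips in the order 4, 3, 2, 1. Boards 4, 3 and 2 gave under 2 mm at about 10–12 N, which is above the 3–6 N that tips a free board. Board 1 gave at about 4 N.
- **Opening it:** I pressed the heel of board 1 down until it tilted about 0.7 rad. Then I pushed the raised front edge up and over until it met its stop, where the force rose to about 13 N without further movement.
- **Last checks:** With the arm withdrawn, the side view put the top of the board at about 1.75 rad, and the bay is open. The marker and hex key are where they were, and the rest looked undisturbed.
- **Check that failed:** The trained network did not report board 1's front edge in the last picture. The final angle comes from my own reading of the picture against the calculated position.

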